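# Turn the seized bottle and scan its label

## Robot

A 7-joint arm with a two-finger parallel gripper is mounted at the origin on the work surface. World frame = base frame: x ahead of the robot, y to its left, z up, the work surface at z = 0. Lengths are in m, angles in rad, forces in N, time in s.
With the tool pointing down it reaches from about 0.425 to 1.025 m from the base axis. Payload 3.6 kg.
Tool frame: the origin (TCP) lies between the finger pads; the fingertips stand 25 mm ahead of it and the grasp point (between the pads) lies 6 mm ahead of it; z points along the fingers, y is the line along which they close (so a half turn about z gives the same grasp; the last joint's range is limited). The gripper opens to 85 mm and grips with 20 to 120 N. Pads are 22 mm wide; open, the fingers measure 114 mm over their backs; the gripper's body (76 mm by 85 mm) begins 54 mm behind the grasp point. The pads swing forward as they close: fully open they stand 13 mm farther back than shut.
Start: joints at [-1.222, 0.591, 0.048, 1.609, -0.033, 0.943, -0.034], TCP at [0.31, 0.655, 0.256] pointing down, gripper open.
Joint ranges: [-2.69, 2.69], [-0.47, 2.24], [-1.27, 1.36], [0.19, 2.51], [-1.53, 4.68], [0.08, 2.07], [-3.09, 3.09]. Speed limits (rad/s): [2.57, 2.57, 3.14, 3.14, 3.14, 3.14, 3.14].

## Interface

Orientations are given as a unit quaternion [x, y, z, w].
In Python, from workcell import * gives the robot as it stands.
- The arm moves only by the tool arm_command, never from a script. Its argument "motion" is a list of rows, each a list of 3 entries, a list of its own where there are three numbers: the shift along the tool's x, y, z in cm, then the turn, a rotation vector about the tool's x, y, z in degrees, then the opening, from 0 (shut) to 1 (fully open). In form: [[[x, y, z], [wx, wy, wz], fingers], ...]. A call has 1 to 20 rows; each row shifts and turns the commanded pose from where the row before left it, along the tool's axes as they then stand; what a row does not reach is not made up. A row lasts 1/12 s, in which the tool goes at most 41.7 mm and 7.16 degrees, less where a joint would pass 70% of its speed; a pose out of reach is approached as far as the arm can. A call with a gripper value outside its range is refused whole. The fingers move at their own pace and stop on an object; "squeeze" is the grip in N (left out, the last holds). Time passes only in rows, so rows that do not move let the fingers close. It gives the time, the measured TCP pose, the force, the opening and the grip force at its end, in the units of the state.
- get_state(): the state, without advancing time (a new reading comes with each control period).
- camera(name): name is "side" or "top" or "wrist"; returns the picture (480x640x3 uint8, red, green, blue); there is no depth.
- calibration(name): a dict with "fx", "fy", "cx", "cy" (pixels), "R" (3x3) and "t" (3): a world point X has camera coordinates R X + t; the wrist camera has in their place "tool_from_camera" (4x4, takes a point from camera to tool coordinates, whose origin is the TCP and whose axes are the flange's). Camera axes: x right, y down, z forward; pixel columns grow to the right and rows downward; lengths in m; the calibration is good to about 2 mm. A picture is of the moment at which its call begins: read the wrist's pose just before it. calibration takes no time and is no camera call.
- close_job(): hands the job in; it is judged then, once.
The state is a dict: "t": time; "joint_pos": joint angles; "joint_vel": joint speeds; "joint_torque": joint torques, N m; "eef_pos": TCP position; "eef_rot": TCP orientation; "contact_force": force on the tool from outside, world axes, zero at the start; "torque": the same for the moment, N m; "width": opening from 0.0 (shut) to 1.0 (fully open); "grasp_force": force on a finger pad.
Only numpy, scipy, OpenCV 4.12 (cv2) and the standard library are available. Lean on these libraries where they do the work, as an engineer would, in place of code of your own. Each camera call takes 0.05 s, during which the arm holds its last target. There are 200 camera calls.

## Task

The square bottle on the inspection stand has its barcode label turned the wrong way: turn the bottle so that the label faces squarely out of the stand's open front, and leave it standing upright in the middle of the stand. Then take the scanner, aim it from straight in front, upright and square, at the middle of the label from about 9 cm away, and hold it still there for one second without touching the bottle. Finally stand the scanner back upright in the middle of its dock, and do not tip the bottle or disturb the other exhibits.

Things in the scene. Friction and masses are not known exactly. Their poses are not given: they have to be found in the camera images.
- stand: fixed grey inspection stand, block 160 x 160 x 50 mm (top at 50 mm over the table), with a steel fence 12 mm thick and 22 mm high above the top along its rear (+x) edge, inner face 68 mm from the middle. Origin: centre of its underside; z up; -x is its open front, roughly towards the robot. The stand may be at the left or at the right, the dock being at the other side
- bottle: loose square clear glass bottle, body 76 x 76 x 140 mm, round sloping shoulders up to 170 mm, dark round cap 32 mm in diameter from 187 to 237 mm; 0.55 kg or so. Origin: centre of its underside; z up; the label is on its -x face
- label (a point): centre of the bottle's white barcode label (64 wide x 66 mm high), on the bottle's -x face, 40 mm from its axis and 90 mm above its underside; axes as the bottle's, so the label looks along -x
- bottle_cap (a point): point on the bottle's axis, 212 mm above its underside, at mid-height of the round cap (32 mm in diameter): a place to grip it from above; axes as the bottle's
- dock: fixed black flat dock plate 130 x 130 x 10 mm on which the scanner stands. Origin: centre of its underside; z up
- scanner: loose grey stand-up scanner 130 mm tall: square foot 80 x 80 x 12 mm, handle 34 x 32 mm, and on top a head 110 mm long (x, from -55 to +55 mm) x 48 mm wide (y) x 44 mm high (from 86 to 130 mm); 0.35 kg or so. Origin: centre of the foot's underside; z up; it looks along +x, level, through the black window at the head's +x end
- scanner_grip (a point): middle of the scanner's head, above the foot's centre, 108 mm above the underside; the head is 48 mm wide here along y; axes as the scanner's
- scanner_window (a point): middle of the scanner's window, 55 mm along x from scanner_grip at the same height; axes as the scanner's
- phone_a: bystander: black phone 150 x 74 x 9 mm lying between the robot and the stand and dock. Origin: centre of its underside
- phone_b: bystander: a second, equal black phone 150 x 74 x 9 mm, lying further right. Origin: centre of its underside
- bundle: bystander: banded paper bundle 150 x 75 x 22 mm between the stand and the dock. Origin: centre of its underside
- round_bottle: bystander: round amber bottle, 72 mm in diameter, 230 mm tall, standing at the left. Origin: centre of its underside
- small_bottle: bystander: round green bottle, 66 mm in diameter, 170 mm tall, standing at the right. Origin: centre of its underside
- carton: bystander: closed cardboard carton 110 x 160 x 70 mm at the left. Origin: centre of its underside
- tray: bystander: open yellow plastic tray 170 x 100 x 45 mm at the right. Origin: centre of its underside
There are look-alikes about, which are no part of the job. Leave any pink or purple look-alike of the dock alone. What is shaped like the scanner but orange is not meant.

How it is judged:
On the way, in this order (a step that is already met when the one before it is completed fails the run):
1. the bottle stands released in the middle of the stand with its label facing the open front (angle between the x axis of bottle and the x axis of stand, either way round below 0.26 rad and x of label in the frame of stand below -0.01 m and horizontal distance between bottle and stand below 0.03 m and z of bottle in the frame of stand between 0.045 and 0.056 m and angle between bottle's own z axis and vertical below 0.06 rad and contact force between the fingers and bottle below 0.1 N and linear speed of bottle below 0.02 m/s and angular speed of bottle below 0.15 rad/s), for 0.2 s.
2. the gripped scanner is held still for 0.9 s straight in front of the label (window within 15 mm of its middle line and height, 50 to 120 mm away, square within 8 degrees) (angle between the x axis of bottle and the x axis of stand, either way round below 0.26 rad and x of label in the frame of stand below -0.01 m and horizontal distance between bottle and stand below 0.03 m and z of bottle in the frame of stand between 0.045 and 0.056 m and angle between bottle's own z axis and vertical below 0.06 rad and angle between the x axis of scanner and the x axis of bottle, either way round below 0.14 rad and angle between scanner's own z axis and vertical below 0.14 rad and x of scanner_window in the frame of label between -0.12 and -0.05 m and x of scanner_grip in the frame of label below -0.09 m and y of scanner_window in the frame of label between -0.015 and 0.015 m and z of scanner_window in the frame of label between -0.015 and 0.015 m and contact force between the fingers and scanner above 0.5 N and linear speed of scanner below 0.02 m/s and angular speed of scanner below 0.15 rad/s), for 0.9 s.
At the end, for the whole second after the job is handed in: The bottle stands upright (within 3 degrees) on the stand, within 30 mm of its middle, label facing the open front within 15 degrees; the scanner stands upright on the dock within 30 mm of its middle; both released and at rest (all of step 1 and horizontal distance between scanner and dock below 0.03 m and z of scanner in the frame of dock between 0.006 and 0.015 m and angle between scanner's own z axis and vertical below 0.06 rad and contact force between the fingers and scanner below 0.1 N and linear speed of scanner below 0.02 m/s and angular speed of scanner below 0.15 rad/s); the robot touches nothing.
It fails at once if the bottle is tipped by more than 20 degrees (angle between bottle's own z axis and vertical above 0.35 rad).
It fails at once if the scanner touches the bottle (contact force between scanner and bottle above 0.5 N).
It fails at once if a bystander is moved by more than 30 mm (distance of any of phone_a, phone_b, bundle, round_bottle, small_bottle, carton, tray from where it was at the start of the episode above 0.03 m).
It also fails if it takes over 72 s, if anything falls off the work surface, if the arm or the gripper's body presses on something with over 40 N, if the wrist force passes 120 N, or if a joint passes its speed limit or range.

## Working session

There is one attempt and no reset: what is moved stays moved. The work goes in short steps, Python scripts to look and compute and a tool call to move; the robot and the scene stay as the last step left them, time stands still between calls to the robot, and variables do not carry over. Pictures are saved under pics/ and viewed, at most 10 in all, crops included, and the job is handed in when it is done.

Besides the shell and the picture viewer there is one more tool, called after ">>>" as a command line: name --argument value ..., lists and objects as JSON in quotes. arm_command: Moves the arm, as the interface text tells. Its arguments: {"type":"object","properties":{"motion":{"type":"array"},"squeeze":{"type":"number"}},"required":["motion"]}

```bash
mkdir -p pics
python3 - <<'E'
from workcell import *
import cv2
s=get_state();print(s['t'],s['eef_pos'],s['eef_rot'],s['width'])
for n in['top','side']:
    im=camera(n);cv2.imwrite(f'pics/{n}0.png',im[...,::-1]);print(calibration(n))
print(calibration('wrist'))
E
```

```text
0.0 [0.30964665 0.65469265 0.25515281] [ 2.19050439e-01  9.75712900e-01 -1.09997283e-03 -1.81527447e-04] 0.9971106710707571
{'fx': 523.5958268875853, 'fy': 523.5958268875853, 'cx': 324.66477673405416, 'cy': 243.2574572584136, 'R': array([[ 3.02813682e-02, -9.99541299e-01,  4.80576050e-04],
       [-9.78140256e-01, -2.97319706e-02, -2.05809740e-01],
       [ 2.05729624e-01,  5.76212976e-03, -9.78591907e-01]]), 't': array([-0.00407593,  0.52962937,  1.31265923])}
{'fx': 530.0271958799143, 'fy': 530.0271958799143, 'cx': 323.68041530020463, 'cy': 245.73162758016414, 'R': array([[ 0.9991768 , -0.03958387, -0.00887922],
       [-0.02972897, -0.56554328, -0.82418262],
       [ 0.02760275,  0.82376812, -0.56625451]]), 't': array([-0.50002136,  0.15181289,  1.46925858])}
{'fx': 379.23268039998135, 'fy': 379.23268039998135, 'cx': 319.28338055333603, 'cy': 242.31331830735826, 'tool_from_camera': array([[-1.50272277e-04, -9.62185693e-01, -2.72394326e-01,
         6.95550761e-02],
       [ 9.99999902e-01, -3.10980861e-05, -4.41823186e-04,
        -3.34128577e-04],
       [ 4.16645006e-04, -2.72394366e-01,  9.62185604e-01,
        -1.16638867e-01],
       [ 0.00000000e+00,  0.00000000e+00,  0.00000000e+00,
         1.00000000e+00]])}
```

View pics/top0.png

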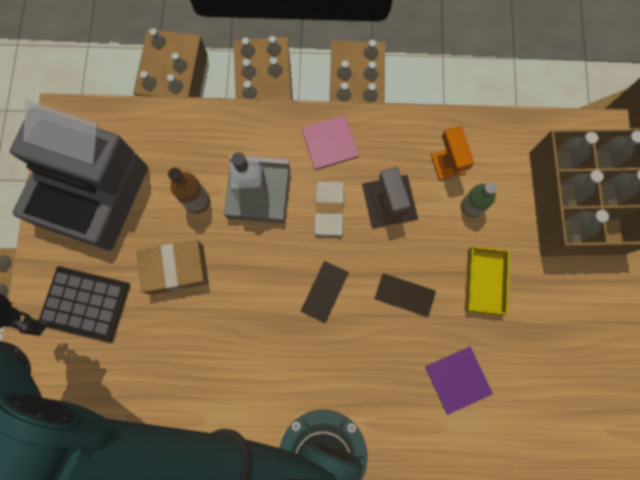

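View pics/side0.png

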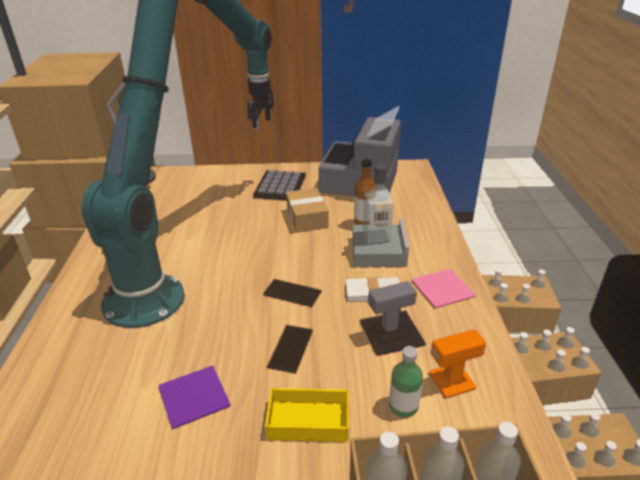

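The top view shows the stand at about (258,190) with the bottle on it (cap at (239,160)), and the dock with the scanner at about (390,200). In the side view the label, at about (380,213), faces the right-hand (-y) side. I'll zoom in on both.

Run:
```python
import cv2,numpy as np
a=cv2.imread('pics/top0.png');b=cv2.imread('pics/side0.png')
A=cv2.resize(a[145:235,220:420],None,fx=4,fy=4,interpolation=cv2.INTER_CUBIC)
B1=cv2.resize(b[155:275,340:420],None,fx=4,fy=4,interpolation=cv2.INTER_CUBIC)
B2=cv2.resize(b[275:355,355:430],None,fx=4,fy=4,interpolation=cv2.INTER_CUBIC)
cv2.imwrite('pics/A.png',A)
C=np.zeros((480,640,3),np.uint8);C[:,:320]=B1;C[:320,320:620]=B2
cv2.imwrite('pics/B.png',C)
```

```text
(no output)
```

View pics/A.png

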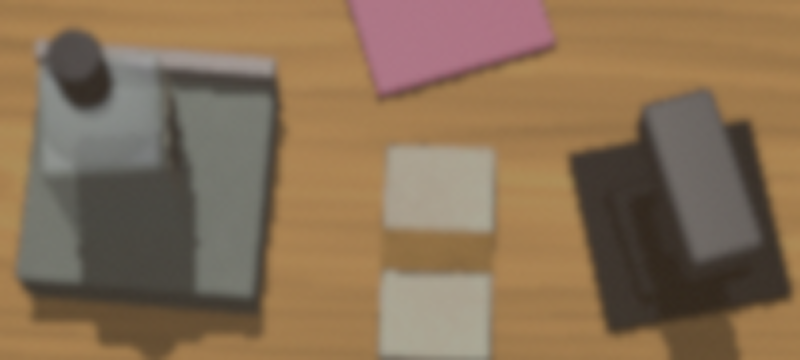

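View pics/B.png

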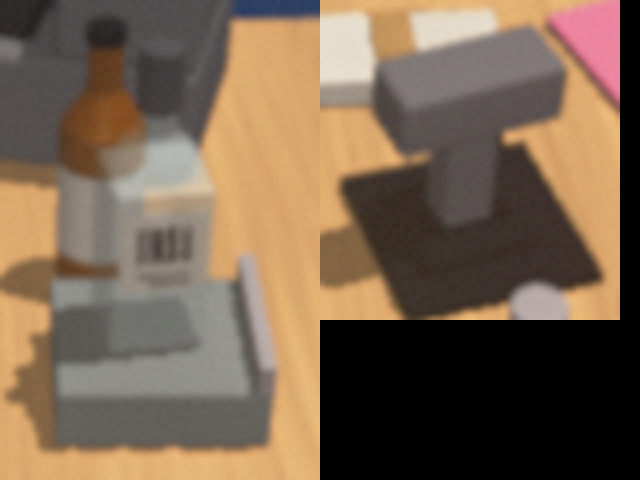

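```bash
cat > h.py <<'E'
import numpy as np
from workcell import *
def ray(n,u,v,z,cal=None):
    c=calibration(n);d=c['R'].T@np.array([(u-c['cx'])/c['fx'],(v-c['cy'])/c['fy'],1]);o=-c['R'].T@c['t']
    return o+d*(z-o[2])/d[2]
def wray(u,v,z,s):
    from scipy.spatial.transform import Rotation as Rn
    c=calibration('wrist');T=c['tool_from_camera'];R=Rn.from_quat(s['eef_rot']).as_matrix()
    d=R@T[:3,:3]@np.array([(u-c['cx'])/c['fx'],(v-c['cy'])/c['fy'],1]);o=R@T[:3,3]+s['eef_pos']
    return o+d*(z-o[2])/d[2]
E
python3 - <<'E'
from h import *
np.set_printoptions(precision=4,suppress=True)
g=lambda x,y,z:ray('top',220+x/4,145+y/4,z)
f=lambda x,y,z:ray('side',340+x/4,155+y/4,z)
ang=lambda a,b:np.degrees(np.arctan2(*(b-a)[1::-1]))
L,Rr=g(20,283,.05),g(258,298,.05);y=ang(Rr,L)-90;print('front',L,Rr,'yaw',y,np.linalg.norm(L-Rr))
c=(L+Rr)/2+.08*np.array([np.cos(np.radians(y)),np.sin(np.radians(y)),0]);print('stand',c)
fl,fr=g(38,42,.072),g(277,62,.072);print('fence rear',fl,fr,ang(fr,fl)-90)
D=[g(*p,.01) for p in[(570,153),(750,122),(790,297),(608,332)]];print('dock',sum(D)/4,[ang(D[1],D[0])-90,ang(D[2],D[1]),ang(D[3],D[0])])
S=[g(*p,.14) for p in[(642,112),(714,92),(762,245),(695,268)]];print('scan',sum(S)/4,[ang(S[1],S[0])-90,ang(S[2],S[1]),ang(S[3],S[0])])
print('cap',g(75,53,.287),f(165,47,.287))
a,b=g(40,170,.19),g(162,165,.19);print('body',a,b,ang(b,a)-90)
E
```

```text
front [0.597  0.2784 0.05  ] [0.5916 0.1202 0.05  ] yaw -1.974387794049008 0.15823452298381813
stand [0.6743 0.1966 0.05  ]
fence rear [0.7578 0.2734 0.072 ] [0.7486 0.1132 0.072 ] -3.3031413379789143
dock [ 0.6622 -0.1632  0.01  ] [np.float64(11.93965371140466), np.float64(12.219306395507559), np.float64(12.375896061106548)]
scan [ 0.654  -0.1621  0.14  ] [np.float64(17.928116327736475), np.float64(16.777435347232657), np.float64(18.496119148605374)]
cap [0.669  0.2085 0.287 ] [0.6741 0.2094 0.287 ]
body [0.6311 0.2427 0.19  ] [0.6364 0.1696 0.19  ] 4.201330050054054
```

>>> arm_command --motion '[[[-2.87,-1.38,-1.8],[0,0,0],1],[[-2.87,-1.38,-1.8],[0,0,0],1],[[-2.87,-1.38,-1.8],[0,0,0],1],[[-2.87,-1.38,-1.8],[0,0,0],1],[[-2.87,-1.38,-1.8],[0,0,0],1],[[-2.87,-1.38,-1.8],[0,0,0],1],[[-2.87,-1.38,-1.8],[0,0,0],1],[[-2.87,-1.38,-1.8],[0,0,0],1],[[-2.87,-1.38,0],[0,0,0],1],[[-2.87,-1.38,0],[0,0,0],1],[[-2.87,-1.38,0],[0,0,0],1],[[-2.87,-1.38,0],[0,0,0],1],[[-2.87,-1.38,0],[0,0,0],1],[[-2.87,-1.38,0],[0,0,0],1],[[-2.87,-1.38,0],[0,0,0],1],[[-2.87,-1.38,0],[0,0,0],1],[[-2.87,-1.38,0],[0,0,0],1],[[-2.87,-1.38,0],[0,0,0],1],[[0,0,0],[0,0,0],1],[[0,0,0],[0,0,0],1]]'

```text
t: 1.77
eef_pos: [0.6719, 0.2064, 0.3995]
eef_rot: [0.222, 0.975, -0.001, -0.0]
contact_force: [-0.8, 1.0, -0.0]
width: 1.002
grasp_force: 0.0
```

Run:
```python
from h import *
import cv2
s=get_state();im=camera('wrist');cv2.imwrite('pics/w1.png',im[...,::-1])
print(s['t'],s['eef_pos'],s['eef_rot'],s['joint_pos'])
```

```text
1.7667 [0.67192666 0.20639067 0.39948862] [ 2.21859544e-01  9.75078091e-01 -1.02122172e-03 -1.27726690e-04] [-0.47609401  0.45238924  0.17172727  1.50934059 -0.07887009  1.18802254
  0.83160648]
```

View pics/w1.png

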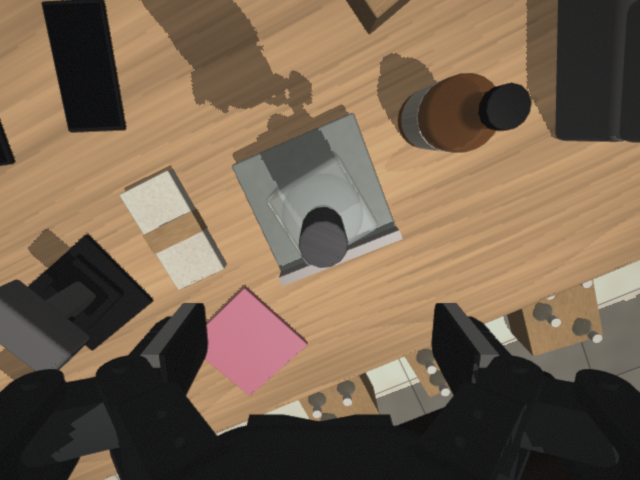

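The wrist view shows the cap top at (323,243) and the stand around (315,200), with its front corners at (234,166) and (352,115). I need the body edges, so I'll enlarge with more contrast.

Run:
```python
import cv2
a=cv2.imread('pics/w1.png')[105:285,225:410]
a=cv2.createCLAHE(3,(4,4)).apply(cv2.cvtColor(a,cv2.COLOR_BGR2GRAY))
cv2.imwrite('pics/w1c.png',cv2.resize(a,None,fx=3.2,fy=3.2,interpolation=cv2.INTER_CUBIC))
from h import *
print(wray(323,243,.287,get_state()))
s=get_state();a,b=wray(234,166,.05,s),wray(352,115,.05,s);print(a,b,np.degrees(np.arctan2(*(b-a)[1::-1])))
```

```text
[0.66762798 0.21263337 0.287     ]
[0.59558762 0.12980219 0.05      ] [0.60340586 0.28253956 0.05      ] 87.06973227528499
```

View pics/w1c.png

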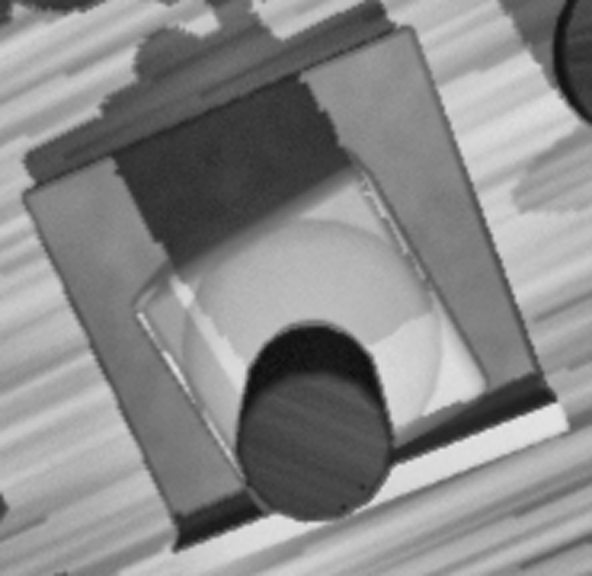

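Run:
```python
from h import *
s=get_state();g=lambda x,y:wray(225+x/3.2,105+y/3.2,.19,s)
for p,q in[((138,308),(235,465)),((362,178),(485,385)),((140,303),(345,165))]:
    a,b=g(*p),g(*q);print(a[:2],b[:2],np.degrees(np.arctan2(*(b-a)[1::-1])),np.linalg.norm(b-a))
```

```text
[0.63838973 0.17467864] [0.68956371 0.17873294] 4.529842992522122 0.05133433444618458
[0.63308389 0.24392283] [0.69847043 0.25122793] 6.374755159692212 0.06579334286842667
[0.63741086 0.17579914] [0.62812857 0.24128649] 98.06746025919206 0.06614192211636309
```

>>> arm_command --motion '[[[0.34,0.24,1],[0,0,0],1],[[0,0,2.4],[0,0,0],1],[[0,0,2.4],[0,0,0],1],[[0,0,2.4],[0,0,0],1],[[0,0,2],[0,0,0],1],[[0,0,2],[0,0,0],1],[[0,0,1],[0,0,0],1],[[0,0,0],[0,0,0],1],[[0,0,0],[0,0,0],0.6],[[0,0,0],[0,0,0],0.45],[[0,0,0],[0,0,0],0.3],[[0,0,0],[0,0,0],0.2],[[0,0,0],[0,0,0],0.1],[[0,0,0],[0,0,0],0],[[0,0,0],[0,0,0],0],[[0,0,0],[0,0,0],0],[[0,0,0],[0,0,0],0]]' --squeeze 50

```text
t: 3.23
eef_pos: [0.6692, 0.2127, 0.2697]
eef_rot: [0.219, 0.976, -0.0, 0.001]
contact_force: [-2.2, -1.6, 6.1]
width: 0.363
grasp_force: 49.2
```

>>> arm_command --motion '[[[0,0,-0.5],[0,0,0],0],[[0,0,-1],[0,0,0],0],[[0,0,-1],[0,0,0],0],[[-0.4,-0.3,-0.3],[0,0,0],0],[[-0.4,-0.3,0],[0,0,0],0],[[-0.4,-0.35,0],[0,0,0],0],[[0,0,0],[0,0,0],0]]'

```text
t: 3.82
eef_pos: [0.6762, 0.197, 0.2959]
eef_rot: [0.22, 0.975, -0.001, 0.0]
contact_force: [0.3, -0.9, -5.1]
width: 0.362
grasp_force: 49.9
```

>>> arm_command --motion '[[[0,0,0],[0,0,3],0],[[0,0,0],[0,0,5],0],[[0,0,0],[0,0,5.5],0],[[0,0,0],[0,0,5.5],0],[[0,0,0],[0,0,5.5],0],[[0,0,0],[0,0,5.5],0],[[0,0,0],[0,0,5.5],0],[[0,0,0],[0,0,5.5],0],[[0,0,0],[0,0,5.5],0],[[0,0,0],[0,0,5.5],0],[[0,0,0],[0,0,5.5],0],[[0,0,0],[0,0,5.5],0],[[0,0,0],[0,0,5.5],0],[[0,0,0],[0,0,5.5],0],[[0,0,0],[0,0,5.5],0],[[0,0,0],[0,0,5.5],0],[[0,0,0],[0,0,5.5],0],[[0,0,0],[0,0,5],0],[[0,0,0],[0,0,2.5],0],[[0,0,0],[0,0,0],0]]'

```text
t: 5.48
eef_pos: [0.6751, 0.2002, 0.2954]
eef_rot: [0.88, 0.475, -0.001, -0.0]
contact_force: [0.4, 0.3, -5.3]
width: 0.36
grasp_force: 50.0
```

Run:
```python
from h import *
import cv2
s=get_state();im=camera('side');cv2.imwrite('pics/s2.png',cv2.resize(im[135:275,330:430,::-1],None,fx=4,fy=4,interpolation=cv2.INTER_CUBIC))
print(s['t'],s['eef_pos'],s['eef_rot'],s['width'],s['grasp_force'],s['contact_force'])
```

```text
5.4833 [0.67508122 0.2002296  0.29541607] [ 8.80168782e-01  4.74660289e-01 -7.16823018e-04 -1.08615822e-04] 0.36049381964233174 49.97846782207489 [ 0.3761354   0.29392184 -5.34209688]
```

View pics/s2.png

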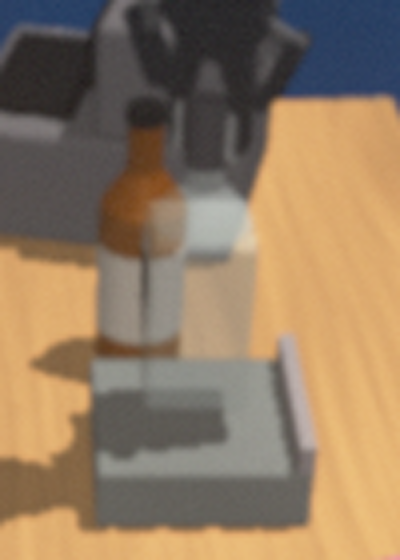

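The bottle has turned, and the label is now edge-on at the left, facing the robot. Next I lower it and release.

>>> arm_command --motion '[[[0,0,0.6],[0,0,0],0],[[0,0,0.6],[0,0,0],0],[[0,0,0.6],[0,0,0],0],[[0,0,0.4],[0,0,0],0],[[0,0,0.2],[0,0,0],0],[[0,0,0.15],[0,0,0],0],[[0,0,0],[0,0,0],0],[[0,0,0],[0,0,0],0]]'

```text
t: 6.2
eef_pos: [0.6757, 0.1998, 0.2709]
eef_rot: [0.88, 0.475, 0.0, 0.0]
contact_force: [0.1, -0.1, -5.5]
width: 0.36
grasp_force: 49.9
```

>>> arm_command --motion '[[[0,0,0.1],[0,0,0],0],[[0,0,0],[0,0,0],0],[[0,0,0.1],[0,0,0],0],[[0,0,0],[0,0,0],0]]'

```text
t: 6.53
eef_pos: [0.6758, 0.2001, 0.2698]
eef_rot: [0.88, 0.475, 0.001, -0.0]
contact_force: [-1.8, 0.6, -1.3]
width: 0.362
grasp_force: 50.5
```

Touching down. Open and rise.

>>> arm_command --motion '[[[0,0,0.05],[0,0,0],0],[[0,0,0],[0,0,0],0.4],[[0,0,0],[0,0,0],0.5],[[0,0,0],[0,0,0],0.7],[[0,0,0],[0,0,0],1],[[0,0,0],[0,0,0],1],[[0,0,0],[0,0,0],1],[[0,0,0],[0,0,0],1],[[0,0,-1],[0,0,0],1],[[0,0,-2],[0,0,0],1],[[0,0,-3],[0,0,0],1],[[0,0,-3],[0,0,0],1],[[0,0,-3],[0,0,0],1],[[0,0,-3],[0,0,0],1],[[0,0,0],[0,0,0],1],[[0,0,0],[0,0,0],1]]'

```text
t: 7.87
eef_pos: [0.6768, 0.1994, 0.4218]
eef_rot: [0.88, 0.475, 0.003, 0.001]
contact_force: [0.2, -0.8, 0.2]
width: 1.003
grasp_force: 0.0
```

Run:
```python
from h import *
import cv2
s=get_state();im=camera('wrist');cv2.imwrite('pics/w3.png',im[...,::-1])
print(s['t'],list(s['eef_pos']),list(s['eef_rot']))
```

```text
7.8667 [np.float64(0.6767503516307992), np.float64(0.19941922912436055), np.float64(0.4218467464141022)] [np.float64(0.8802004212551521), np.float64(0.4745929450102961), np.float64(0.0028957540110403413), np.float64(0.0006079287907140342)]
```

View pics/w3.png

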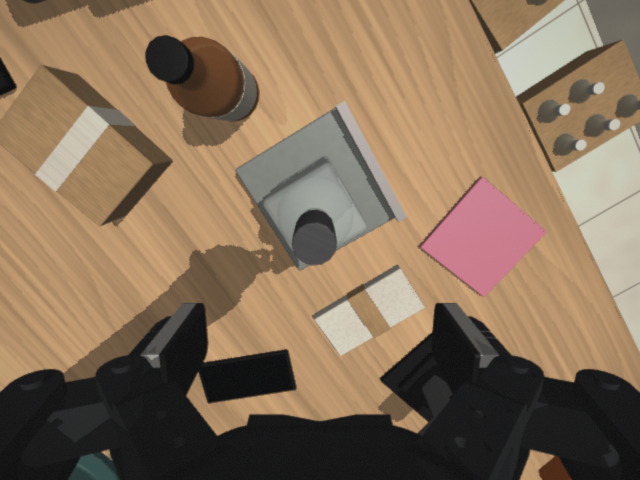

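Run:
```python
from h import *
s=get_state();ang=lambda a,b:np.degrees(np.arctan2(*(b-a)[1::-1]))
def e(p,q,z): a,b=wray(*p,z,s),wray(*q,z,s);print(a[:2],b[:2],ang(a,b),np.linalg.norm(a-b))
print('stand');e((237,173),(300,268),.05);e((237,173),(343,103),.05)
print('bottle');e((264,208),(329,160),.19);e((329,160),(360,215),.19);e((264,208),(285,240),.19)
print(wray(314,245,.287,s), s['joint_pos'])
```

```text
stand
[0.60101812 0.27593091] [0.59617987 0.126534  ] -91.85488615690643 0.14947524020896868
[0.60101812 0.27593091] [0.75790716 0.27269295] -1.1823324127524946 0.15692244941438713
bottle
[0.63489529 0.23112149] [0.70876231 0.23456894] 2.6721164501149586 0.07394742413839511
[0.70876231 0.23456894] [0.70562626 0.17669315] -93.10158869819941 0.05796069808048013
[0.63489529 0.23112149] [0.6336248  0.19520819] -92.02608774149299 0.03593576818250857
[0.67033979 0.19874265 0.287     ] [-0.76513372  0.50202401  0.6591132   1.49409154 -0.31608776  1.25162239
 -0.6484046 ]
```

Run:
```python
import cv2
a=cv2.imread('pics/w3.png')[95:275,225:410]
a=cv2.createCLAHE(3,(4,4)).apply(cv2.cvtColor(a,cv2.COLOR_BGR2GRAY))
cv2.imwrite('pics/w3c.png',cv2.resize(a,None,fx=3.2,fy=3.2,interpolation=cv2.INTER_CUBIC))
```

```text
(no output)
```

View pics/w3c.png

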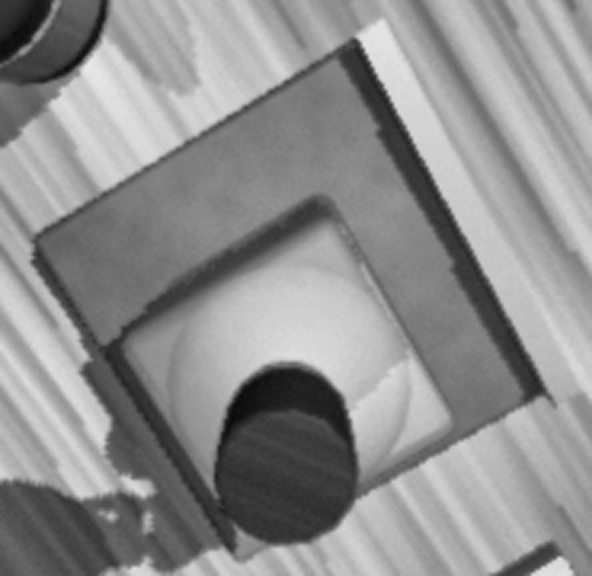

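The bottle's edges run parallel to the stand within about 2° and it is centred near (0.673, 0.199), so step 1 is met. Now to the scanner.

>>> arm_command --motion '[[[-1.6,0.9,0],[0,0,0],1],[[-2.6,1.5,1],[0,0,0],1],[[-2.6,1.5,1],[0,0,0],1],[[-2.6,1.5,1],[0,0,0],1],[[-2.6,1.5,1],[0,0,0],1],[[-2.6,1.5,1],[0,0,0],1],[[-2.6,1.5,1],[0,0,0],1],[[-2.6,1.5,1],[0,0,0],1],[[-2.6,1.5,1],[0,0,0],1],[[-2.6,1.5,1],[0,0,0],1],[[-2.6,1.5,1],[0,0,0],1],[[-2.6,1.5,1],[0,0,0],1],[[-1.2,0.5,1],[0,0,3.2],1],[[0,0,0.5],[0,0,6],1],[[0,0,0],[0,0,6],1],[[0,0,0],[0,0,6],1],[[0,0,0],[0,0,6],1],[[0,0,0],[0,0,6],1],[[0,0,0],[0,0,6],1],[[0,0,0],[0,0,0],1]]'

```text
t: 9.58
eef_pos: [0.6517, -0.1599, 0.2917]
eef_rot: [0.989, 0.15, -0.001, -0.0]
contact_force: [-0.6, 0.2, -0.4]
width: 0.999
grasp_force: 0.0
```

Run:
```python
from h import *
import cv2
s=get_state();im=camera('wrist');cv2.imwrite('pics/w4.png',im[...,::-1])
print(s['t'],s['eef_pos'],s['eef_rot'],s['joint_pos'])
g=cv2.cvtColor(im,cv2.COLOR_RGB2GRAY);hsv=cv2.cvtColor(im,cv2.COLOR_RGB2HSV)
for lo,hi,z in[(50,110,.14),(60,130,.14),(0,48,.01)]:
    m=((g>lo)&(g<hi)&(hsv[...,1]<70)).astype(np.uint8)*255;m[300:]=0
    m=cv2.morphologyEx(m,cv2.MORPH_OPEN,np.ones((5,5)))
    for c in sorted(cv2.findContours(m,0,2)[0],key=cv2.contourArea)[-2:]:
        r=cv2.minAreaRect(c);b=cv2.boxPoints(r);P=np.array([wray(*p,z,s)[:2] for p in b]);e=np.diff(P,axis=0)[:2]
        print(lo,np.round(r[0]),np.round(r[1]),cv2.contourArea(c),P.mean(0),np.degrees(np.arctan2(e[:,1],e[:,0])),np.linalg.norm(e,axis=1))
```

```text
9.5833 [ 0.65174765 -0.15994039  0.29174411] [ 9.88632986e-01  1.50341685e-01 -1.43699788e-03 -3.63081934e-04] [-0.34635647  0.61212097  0.81684489  1.72660754 -0.5089654   1.03164146
 -0.61810091]
50 [21. 11.] [22. 42.] 541.5 [0.73236012 0.06111197] [ -72.72805966 -174.09275136] [0.02614665 0.01245254]
50 [514. 269.] [40. 55.] 1441.5 [ 0.66716831 -0.30825797] [ 14.01239512 -83.85981665] [0.04255106 0.03045836]
60 [19. 88.] [ 38. 176.] 4780.5 [0.6829094  0.05802361] [  4.23814309 -72.72805966] [0.11135728 0.02365667]
60 [325. 217.] [148.  66.] 9123.0 [ 0.6605414  -0.16132781] [ -72.71424041 -161.10676048] [0.0451633  0.10939178]
0 [303. 185.] [ 75. 121.] 3451.5 [ 0.66009059 -0.13865413] [ 10.65026343 -76.92204064] [0.12655346 0.07472382]
0 [363. 189.] [ 50. 120.] 3477.5 [ 0.67500218 -0.20001176] [ 11.33330745 -79.12254957] [0.12597539 0.05013334]
```

View pics/w4.png

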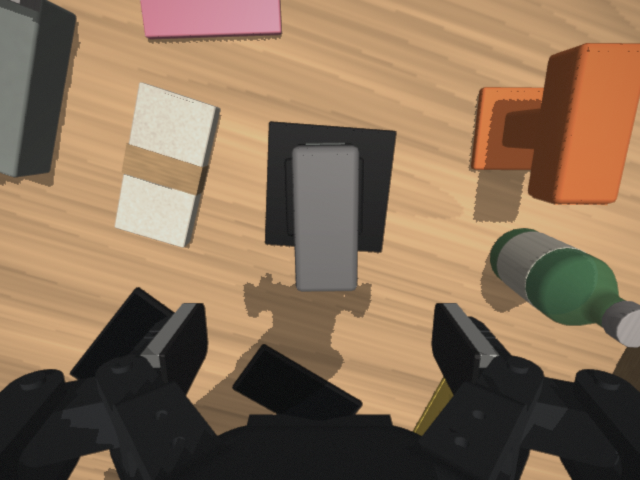

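The scanner head is at about (326,217) px, aligned with the tool. The thin dark window rim is at its far (+x) end. Descend and grip.

>>> arm_command --motion '[[[0.45,0.3,1],[0,0,0],1],[[0,0,3],[0,0,0],1],[[0,0,3],[0,0,0],1],[[0,0,3],[0,0,0],1],[[0,0,2.5],[0,0,0],1],[[0,0,2.3],[0,0,0],1],[[0,0,1.5],[0,0,0],1],[[0,0,0.5],[0,0,0],1],[[0,0,0],[0,0,0],1],[[0,0,0],[0,0,0],0.8],[[0,0,0],[0,0,0],0.65],[[0,0,0],[0,0,0],0.5],[[0,0,0],[0,0,0],0.3],[[0,0,0],[0,0,0],0],[[0,0,0],[0,0,0],0],[[0,0,0],[0,0,0],0]]' --squeeze 50

```text
t: 10.97
eef_pos: [0.659, -0.1625, 0.127]
eef_rot: [0.988, 0.152, 0.001, 0.0]
contact_force: [-1.7, 0.5, 6.6]
width: 0.554
grasp_force: 52.9
```

Run:
```python
from h import *
s=get_state();print(s['t'],s['eef_pos'],s['eef_rot'],s['width'])
from scipy.spatial.transform import Rotation as Rn
R=Rn.from_quat(s['eef_rot']).as_matrix();print(R.round(3))
th=np.radians(-2.2);x=np.array([np.cos(th),np.sin(th),0])
grip=np.array([.673,.1995,0])-x*(.04+.09+.055);print('target grip',grip)
d=np.array([grip[0],grip[1],0])-s['eef_pos'];print('tool delta',R.T@np.array([d[0],d[1],0])*100)
```

```text
10.9667 [ 0.65895155 -0.16250469  0.12703986] [9.88350036e-01 1.52191452e-01 1.36416581e-03 3.26978675e-04] 0.5538517075519951
[[ 0.954  0.301  0.003]
 [ 0.301 -0.954 -0.   ]
 [ 0.003  0.001 -1.   ]]
target grip [0.48813636 0.20660174 0.        ]
tool delta [ -5.18604824 -40.33950488  -0.0562916 ]
```

>>> arm_command --motion '[[[0,0,-0.6],[0,0,0],0],[[0,0,-1.5],[0,0,0],0],[[0,0,-2.5],[0,0,0],0],[[-0.4,-0.8,-2.2],[0,0,0],0],[[-0.8,-2,-0.4],[0,0,0],0],[[-0.8,-2.7,0],[0,0,0],0],[[-0.8,-2.7,0],[0,0,0],0],[[-0.8,-2.7,0],[0,0,0],0],[[-0.8,-2.7,0],[0,0,0],0],[[-0.8,-2.7,0],[0,0,0],0],[[0,-2.7,0],[0,0,0],0],[[0,-2.7,0],[0,0,0],0],[[0,-2.7,0],[0,0,0],0],[[0,-2.7,0],[0,0,0],0],[[0,-2.7,0],[0,0,0],0],[[0,-2.7,0],[0,0,0],0],[[0,-2.7,0],[0,0,0],0],[[0,-2.7,0],[0,0,0],0],[[0,-1.6,0],[0,0,0],0],[[0,-0.8,0],[0,0,0],0]]'

```text
t: 12.63
eef_pos: [0.4858, 0.2096, 0.1975]
eef_rot: [0.988, 0.154, -0.001, -0.001]
contact_force: [-0.9, 0.5, -3.2]
width: 0.555
grasp_force: 52.2
```

>>> arm_command --motion '[[[0,0,0],[0,0,3.8],0],[[0,0,0],[0,0,4],0],[[0,0,0],[0,0,4],0],[[0,0,0],[0,0,4],0],[[0,0,0],[0,0,4],0],[[0,0,0],[0,0,0],0],[[0,0,0],[0,0,0],0]]'

```text
t: 13.22
eef_pos: [0.4873, 0.2056, 0.1976]
eef_rot: [1.0, -0.02, 0.0, 0.0]
contact_force: [0.5, 0.1, -3.3]
width: 0.557
grasp_force: 52.3
```

Run:
```python
from h import *
import cv2
from scipy.spatial.transform import Rotation as Rn
s=get_state();print(s['t'],s['eef_pos'],s['eef_rot'],s['width'],s['grasp_force'],s['joint_pos'])
R=Rn.from_quat(s['eef_rot']).as_matrix();print(R.round(3))
print('tool delta',R.T@(np.array([.4881,.2066,.149])-s['eef_pos'])*100)
w=camera('wrist');t=camera('top')
cv2.imwrite('pics/w5.png',w[...,::-1]);cv2.imwrite('pics/t5.png',t[...,::-1])
```

```text
13.2167 [0.48730708 0.20555945 0.19764807] [ 9.99801631e-01 -1.99145320e-02  2.13723544e-04  2.54124488e-04] 0.5574641623939862 52.32716202735901 [-1.12006913  0.6026767   0.91579952  2.12461456 -0.7131665   0.75636777
 -1.34884763]
[[ 0.999 -0.04   0.   ]
 [-0.04  -0.999 -0.001]
 [ 0.     0.    -1.   ]]
tool delta [ 0.07295732 -0.10956034  4.86478572]
```

>>> arm_command --motion '[[[0,0,0.8],[0,0,0],0],[[0,-0.1,1],[0,0,0],0],[[0,0,1],[0,0,0],0],[[0,0,1],[0,0,0],0],[[0,0,0.7],[0,0,0],0],[[0,0,0.3],[0,0,0],0],[[0,0,0],[0,0,0],0],[[0,0,0],[0,0,0],0]]'

```text
t: 13.98
eef_pos: [0.4873, 0.2072, 0.1491]
eef_rot: [1.0, -0.02, -0.0, 0.0]
contact_force: [-0.3, -0.5, -2.9]
width: 0.556
grasp_force: 52.3
```

Run:
```python
from h import *
import cv2
s=get_state();print(s['eef_pos'],s['eef_rot'])
im=camera('side');cv2.imwrite('pics/s6.png',im[...,::-1])
# head: grey low-sat blob near expected projected position
c=calibration('side')
for n,X in dict(grip=[.488,.2066,.14],win=[.543,.2045,.14],label=[.633,.201,.14],headtopback=[.433,.208,.162]).items():
    p=c['R']@np.array(X)+c['t'];print(n,c['fx']*p[0]/p[2]+c['cx'],c['fy']*p[1]/p[2]+c['cy'])
p=c['R']@np.array([.543,.18,.14])+c['t'];v=int(round(c['fy']*p[1]/p[2]+c['cy']));u=int(round(c['fx']*p[0]/p[2]+c['cx']))
g=cv2.cvtColor(im,cv2.COLOR_RGB2HSV)
for dv in(-4,0,4): print(v+dv,[(int(x),int(g[v+dv,x,1]),int(g[v+dv,x,2])) for x in range(u-44,u+48,3)])
```

```text
[0.48732196 0.20718656 0.1491296 ] [ 9.99793427e-01 -2.03240942e-02 -5.19843410e-05  1.75733920e-04]
grip 316.3229558809921 213.7605636430603
win 334.86204913701727 213.60553176243113
label 365.21174626643676 213.3628005230666
headtopback 297.5157084198812 207.62698346474323
214 [(291, 62, 115), (294, 130, 120), (297, 128, 170), (300, 28, 90), (303, 31, 90), (306, 25, 90), (309, 23, 88), (312, 26, 97), (315, 43, 60), (318, 26, 78), (321, 20, 91), (324, 26, 89), (327, 23, 88), (330, 23, 87), (333, 24, 86), (336, 125, 190), (339, 128, 224), (342, 128, 224), (345, 126, 222), (348, 126, 221), (351, 125, 225), (354, 85, 159), (357, 37, 139), (360, 39, 149), (363, 39, 149), (366, 30, 109), (369, 21, 146), (372, 22, 149), (375, 52, 166), (378, 77, 183), (381, 79, 187)]
218 [(291, 68, 117), (294, 120, 102), (297, 114, 119), (300, 29, 87), (303, 23, 89), (306, 29, 89), (309, 25, 90), (312, 20, 103), (315, 36, 64), (318, 25, 82), (321, 25, 93), (324, 28, 90), (327, 25, 90), (330, 20, 88), (333, 20, 88), (336, 129, 188), (339, 126, 225), (342, 128, 222), (345, 127, 221), (348, 129, 216), (351, 129, 218), (354, 124, 146), (357, 50, 133), (360, 38, 148), (363, 38, 149), (366, 36, 121), (369, 23, 147), (372, 34, 144), (375, 75, 171), (378, 79, 183), (381, 80, 187)]
222 [(291, 109, 129), (294, 119, 103), (297, 122, 125), (300, 53, 97), (303, 49, 93), (306, 48, 95), (309, 49, 94), (312, 30, 92), (315, 24, 95), (318, 19, 94), (321, 21, 87), (324, 44, 87), (327, 61, 101), (330, 90, 133), (333, 98, 141), (336, 130, 212), (339, 129, 224), (342, 126, 160), (345, 118, 128), (348, 120, 130), (351, 124, 130), (354, 141, 103), (357, 163, 97), (360, 156, 108), (363, 141, 110), (366, 71, 112), (369, 108, 118), (372, 112, 121), (375, 83, 168), (378, 81, 186), (381, 81, 186)]
```

The side picture shows the head ending at column 335 and the label edge at 366, both as predicted. I hold it there, then go back.

>>> arm_command --motion '[[[0,0,0],[0,0,0],0],[[0,0,0],[0,0,0],0],[[0,0,0],[0,0,0],0],[[0,0,0],[0,0,0],0],[[0,0,0],[0,0,0],0],[[0,0,0],[0,0,0],0],[[0,0,0],[0,0,0],0],[[0,0,0],[0,0,0],0],[[0,0,0],[0,0,0],0],[[0,0,0],[0,0,0],0],[[0,0,0],[0,0,0],0],[[0,0,0],[0,0,0],0],[[0,0,0],[0,0,0],0],[[0,0,0],[0,0,0],0],[[0,0,0],[0,0,0],0],[[0,0,0],[0,0,0],0],[[0,0,0],[0,0,0],0]]'

```text
t: 15.45
eef_pos: [0.4872, 0.2074, 0.1493]
eef_rot: [1.0, -0.02, -0.0, 0.0]
contact_force: [0.8, 0.2, -2.5]
width: 0.554
grasp_force: 52.3
```

>>> arm_command --motion '[[[0,0,-0.8],[0,0,0],0],[[0,0,-1.5],[0,0,0],0],[[0,0,-1.5],[0,0,0],0],[[0,0,-1.2],[0,0,0],0],[[0,0,0],[0,0,-4],0],[[0,0,0],[0,0,-4],0],[[0,0,0],[0,0,-4],0],[[0,0,0],[0,0,-4],0],[[0,0,0],[0,0,-3.8],0],[[0,0,0],[0,0,0],0],[[0,0,0],[0,0,0],0]]'

```text
t: 16.37
eef_pos: [0.4872, 0.2073, 0.1998]
eef_rot: [0.989, 0.151, 0.0, -0.0]
contact_force: [-0.3, -0.1, -3.1]
width: 0.556
grasp_force: 52.3
```

Run:
```python
from h import *
from scipy.spatial.transform import Rotation as Rn
s=get_state();R=Rn.from_quat(s['eef_rot']).as_matrix();print(s['t'],s['eef_pos'])
print('tool delta',R.T@(np.array([.661,-.163,.128])-s['eef_pos'])*100)
```

```text
16.3667 [0.48723518 0.20731314 0.19977374]
tool delta [ 5.51746978 40.53421694  7.16308639]
```

>>> arm_command --motion '[[[0,0.8,0],[0,0,0],0],[[0,1.6,0],[0,0,0],0],[[0,2.7,0],[0,0,0],0],[[0,2.7,0],[0,0,0],0],[[0,2.7,0],[0,0,0],0],[[0,2.7,0],[0,0,0],0],[[0,2.7,0],[0,0,0],0],[[0,2.7,0],[0,0,0],0],[[0,2.7,0],[0,0,0],0],[[0,2.7,0],[0,0,0],0],[[1,2.7,0],[0,0,0],0],[[1,2.7,0],[0,0,0],0],[[1,2.7,0],[0,0,0],0],[[1,2.7,0],[0,0,0],0],[[1,2.7,0],[0,0,0],0],[[0.5,2,0],[0,0,0],0],[[0,1,0.5],[0,0,0],0],[[0,0,1.5],[0,0,0],0],[[0,0,1.5],[0,0,0],0],[[0,0,1],[0,0,0],0]]'

```text
t: 18.03
eef_pos: [0.6589, -0.1595, 0.1507]
eef_rot: [0.988, 0.152, -0.003, -0.002]
contact_force: [-0.9, 0.9, -2.7]
width: 0.553
grasp_force: 52.5
```

>>> arm_command --motion '[[[0,0,1],[0,0,0],0],[[0,0,0.7],[0,0,0],0],[[0,0,0.4],[0,0,0],0],[[0,0,0.2],[0,0,0],0],[[0,0,0.1],[0,0,0],0],[[0,0,0],[0,0,0],0],[[0,0,0],[0,0,0],0]]'

```text
t: 18.62
eef_pos: [0.6618, -0.1626, 0.131]
eef_rot: [0.988, 0.152, 0.001, 0.0]
contact_force: [-0.3, 0.3, -2.1]
width: 0.555
grasp_force: 52.5
```

>>> arm_command --motion '[[[0,0,0.2],[0,0,0],0],[[0,0,0],[0,0,0],0],[[0,0,0.1],[0,0,0],0],[[0,0,0],[0,0,0],0],[[0,0,0],[0,0,0],0]]'

```text
t: 19.03
eef_pos: [0.6613, -0.1623, 0.1273]
eef_rot: [0.988, 0.152, -0.0, -0.0]
contact_force: [1.2, -1.2, -3.5]
width: 0.561
grasp_force: 52.5
```

>>> arm_command --motion '[[[0,0,0.1],[0,0,0],0],[[0,0,0],[0,0,0],0],[[0,0,0],[0,0,0],0]]'

```text
t: 19.28
eef_pos: [0.6614, -0.1625, 0.1272]
eef_rot: [0.988, 0.152, 0.0, -0.0]
contact_force: [-2.1, 2.0, 5.2]
width: 0.557
grasp_force: 53.1
```

Contact now (+5 N). Release and rise.

>>> arm_command --motion '[[[0,0,0],[0,0,0],0.6],[[0,0,0],[0,0,0],0.7],[[0,0,0],[0,0,0],0.85],[[0,0,0],[0,0,0],1],[[0,0,0],[0,0,0],1],[[0,0,0],[0,0,0],1],[[0,0,0],[0,0,0],1],[[0,0,-1],[0,0,0],1],[[0,0,-2],[0,0,0],1],[[0,0,-3],[0,0,0],1],[[0,0,-3],[0,0,0],1],[[0,0,-3],[0,0,0],1],[[0,0,-3],[0,0,0],1],[[0,0,-1.5],[0,0,0],1],[[0,0,0],[0,0,0],1],[[0,0,0],[0,0,0],1]]'

```text
t: 20.62
eef_pos: [0.6616, -0.1627, 0.2928]
eef_rot: [0.988, 0.152, 0.001, 0.0]
contact_force: [-0.2, 1.0, -0.5]
width: 0.999
grasp_force: 0.0
```

Run:
```python
from h import *
import cv2
s=get_state();im=camera('wrist');cv2.imwrite('pics/w7.png',im[...,::-1]);print(s['t'],s['eef_pos'])
g=cv2.cvtColor(im,cv2.COLOR_RGB2GRAY);hsv=cv2.cvtColor(im,cv2.COLOR_RGB2HSV)
for lo,hi,z in[(60,130,.14)]:
    m=((g>lo)&(g<hi)&(hsv[...,1]<70)).astype(np.uint8)*255;m[300:]=0
    m=cv2.morphologyEx(m,cv2.MORPH_OPEN,np.ones((5,5)))
    for c in sorted(cv2.findContours(m,0,2)[0],key=cv2.contourArea)[-2:]:
        b=cv2.boxPoints(cv2.minAreaRect(c));P=np.array([wray(*p,z,s)[:2] for p in b]);e=np.diff(P,axis=0)[:2]
        print(P.mean(0),np.degrees(np.arctan2(e[:,1],e[:,0])),np.linalg.norm(e,axis=1))
# cap in the side view vs expected
import numpy as np
c=calibration('side');p=c['R']@np.array([.673,.1995,.262])+c['t'];u,v=int(c['fx']*p[0]/p[2]+c['cx']),int(c['fy']*p[1]/p[2]+c['cy'])
i=cv2.cvtColor(camera('side'),cv2.COLOR_RGB2GRAY);print(u,v,[int(x) for x in i[v,u-14:u+15]])
```

```text
20.6167 [ 0.66162847 -0.16265952  0.29277167]
[0.68620059 0.05648483] [ -72.50605381 -173.97069013] [0.0220204  0.11139762]
[ 0.66250158 -0.16114673] [ -72.53172033 -161.27359666] [0.04510644 0.10678971]
380 176 [71, 73, 74, 73, 80, 82, 83, 81, 79, 68, 60, 58, 58, 61, 64, 65, 62, 60, 59, 53, 53, 64, 77, 94, 108, 118, 125, 129, 130]
```

The scanner stands upright on the dock at (0.662, -0.161), and the bottle cap is where expected, so I'm handing the job in.

```bash
python3 -c "
from workcell import *
print(close_job())"
```

```text
the job is handed in; nothing more can be done
None
```

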